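# Flip the hot trivet onto the board with a turner

### The job

The round metal trivet lies upside down (its three feet up) beside the chopping board and is still hot, so do not touch it with the gripper: take the kitchen turner, slide its blade under the trivet and flip the trivet over onto the board, so that it stands there on its three feet. Then put the turner down clear of the trivet and let go of it. Leave the other things standing where they are.

Things in the scene. Friction and masses are not known exactly. Their poses are not given: they have to be found in the camera images.
- trivet: Aluminium disc, 120 mm across, 12 mm thick, 0.2 kg. Three rubber feet, 16 mm across, 6 mm high, 29 mm from the centre, on one face. The other (pot) face, down at the start, is bevelled: a gap under the rim, 6 mm high at the edge, 0 at 50 mm radius. Origin: centre of the pot face; z axis: out of the feet side. It starts 5 to 25 mm from the board's -y edge. On its feet on the board, origin 32 mm up
- board: Wooden chopping board, fixed to the worktop: 190 mm along its x, 200 mm along its y, 14 mm thick. Origin: centre of its underside, on the worktop; z up. The trivet lies next to its -y edge (on the robot's right, 100 mm from the origin), a firm stop against which the trivet can be pushed and tipped over. Behind it, beyond world x = 0.69 m, a fixed dish rack 377 mm high
- turner: Loose steel kitchen turner, 0.2 kg, blade flat on the worktop: 90 mm long (x), 80 wide (y), 2.5 thick. Origin: centre of the blade's underside; x: toward the tip; z up. A bent neck rises to a wooden flat-sided handle, 18 mm wide (y), 24 high, from x = -75 to -190 mm, its middle 52 (front) to 61 mm (rear) above the blade's underside. Stands by itself; centre of mass near the blade's rear edge
- turner_grip (a point): Point in the middle of the turner's handle where it is well gripped from above, fingers closing along the turner's y: 100 mm behind the turner's origin, 53.5 mm above the blade's underside. Axes as the turner's
- turner_tip (a point): Middle of the front edge of the turner's blade: 145 mm in front of turner_grip, 1 mm above the blade's underside. Axes as the turner's
- small_pot: Bystander: small steel pot with two side handles, 172 x 241 x 79 mm, left of the board. Origin: centre of the underside
- espresso_cup: Bystander: green cup, 65 x 94 x 52 mm. Origin: centre of the underside
- salt_shaker: Bystander: glass shaker with a white top, 44 mm across, 90 mm high. Origin: centre of the underside
- tuna_tin: Bystander: food tin, 57 mm across, 72 mm high. Origin: centre of the underside
- tumbler_b: Bystander: small clear glass, 46 mm across, 57 mm high. Origin: centre of the underside

How it is judged:
By the outcome, as a careful person would: the job done as asked, in the order asked, and still so for the second after the job is handed in, with the robot touching nothing.
It also fails if it takes over 53 s, if anything falls off the work surface, if the arm or the gripper's body presses on something with over 40 N, if the wrist force passes 120 N, or if a joint passes its speed limit or range.

### The arm

A 6-joint arm with a two-finger parallel gripper is mounted at the origin on a cart in front of the work surface, level with it; the furniture and walls round the work are solid. World frame = base frame: x ahead of the robot, y to its left, z up, the work surface at z = 0. Lengths are in m, angles in rad, forces in N, time in s.
With the tool pointing down it reaches from about 0.425 to 0.925 m from the base axis. Payload 12.5 kg.
Tool frame: the origin (TCP) lies midway between the tips of the shut fingers; the grasp point (between the pads) lies 19 mm behind it (pinch_z is the distance from the TCP to the grasp point, in m); z points along the fingers, y is the line along which they close (so a half turn about z gives the same grasp; the last joint's range is limited). The gripper opens to 85 mm and grips with 20 to 120 N. Pads are 22 mm wide; open, the fingers measure 114 mm over their backs; the gripper's body (76 mm by 85 mm) begins 54 mm behind the grasp point. The pads swing forward as they close: fully open they stand 13 mm farther back than shut.
Start: joints at [1.133, 0.491, 1.559, -0, 1.092, -0.106], TCP at [0.204, 0.591, 0.231] pointing down, gripper open.
Joint ranges: [-3.1, 3.1], [-0.84, 2.19], [0.05, 2.79], [-1.13, 4.28], [0.06, 2.93], [-2.69, 2.69]. Speed limits (rad/s): [2.22, 2.22, 2.79, 3.14, 3.14, 3.14].

### API

Orientations are given as a unit quaternion [x, y, z, w].
In Python, from rig import * gives the robot as it stands.
- The arm moves only by the tool play_rows, never from a script. Its argument "rows" is a list of rows, each a list of 2 entries, a list of its own where there are three numbers: the shift along the world's x, y, z in mm, then the turn about the world's z in degrees. In form: [[[x, y, z], twist], ...]. A call has 1 to 12 rows; each row shifts and turns the commanded pose from where the row before left it; what a row does not reach is not made up. A row lasts 1/12 s, in which the tool goes at most 41.7 mm and 7.16 degrees, less where a joint would pass 70% of its speed; a pose out of reach is approached as far as the arm can. A call with a gripper value outside its range is refused whole. "grip" is the gripper command: -1 is shut, 1 is fully open, values between are in proportion, set as the call begins (left out, the last holds). The fingers move at their own pace and stop on an object; the grip force is fixed at half the most. Time passes only in rows, so rows that do not move let the fingers close. It gives the time, the measured TCP pose, the force, the opening and the grip force at its end, in the units of the state.
- state(): the state, without advancing time (a new reading comes with each control period).
- grab_frame(name): name is "scene" or "top" or "wrist"; returns a dict with "img" (420x560x3 uint8, red, green, blue), "z_map" (420x560 float32, m along the optical axis (not along the pixel's ray), 0 where there is no reading), "vfov" (degrees; the focal length in pixels is half the picture's height over the tangent of half this angle, whatever the lens; pixels are square), "cx", "cy" (the principal point, pixels), "k1" (the pictures are not rectified: a ray, as slopes to the right and down, at radius r is drawn at 1 + k1 r^2 times it, then the intrinsics apply), "rvec" (rotation vector, rad) and "tvec" (3), from world to camera coordinates, as OpenCV has them; the wrist camera has in their place "mount" (4x4, takes a point from camera to tool coordinates, whose origin is the TCP and whose axes are the flange's). Camera axes: x right, y down, z forward; pixel columns grow to the right and rows downward; lengths in m; the calibration is good to about 2 mm. A picture is of the moment at which its call begins: read the wrist's pose just before it.
- finish_job(): hands the job in; it is judged then, once.
The state is a dict: "time": time; "qpos": joint angles; "qd": joint speeds; "joint_efforts": joint torques, N m; "tool_pos": TCP position; "ee_rot": TCP orientation; "wrist_force": force on the tool from outside, world axes, zero at the start; "moment": the same for the moment, N m; "finger_gap": finger opening in m; "gripper_force": force on a finger pad.
Only numpy, scipy, OpenCV 4.12 (cv2) and the standard library are available. Lean on these libraries where they do the work, as an engineer would, in place of code of your own. Each camera call takes 0.05 s, during which the arm holds its last target. There are 200 camera calls.

## Working session

There is one attempt and no reset: what is moved stays moved. The work goes in short steps, Python scripts to look and compute and a tool call to move; the robot and the scene stay as the last step left them, time stands still between calls to the robot, and variables do not carry over. Pictures are saved under pics/ and viewed, at most 10 in all, crops included, and the job is handed in when it is done.

Besides the shell and the picture viewer there is one more tool, called after "Request:" as name([rows], argument=value, ...), one row to a line, values as JSON. play_rows: Moves the arm, as the interface text tells. Its arguments: {"type":"object","properties":{"rows":{"type":"array"},"grip":{"type":"number"}},"required":["rows"]}

```bash
mkdir -p pics
cat > h.py <<'E'
from rig import *
import numpy as np, cv2
def frame(n,save=None):
    s=state(); f=grab_frame(n)
    if save: cv2.imwrite('pics/'+save,f['img'][:,:,::-1])
    return f,s
def cloud(f):
    "world xyz per pixel, fixed cameras"
    h,w=f['z_map'].shape; F=h/2/np.tan(np.radians(f['vfov'])/2)
    u,v=np.meshgrid(np.arange(w),np.arange(h))
    xd,yd=(u-f['cx'])/F,(v-f['cy'])/F
    x,y=xd.copy(),yd.copy()
    for _ in range(20):
        k=1+f['k1']*(x*x+y*y); x,y=xd/k,yd/k
    z=f['z_map']; P=np.stack([x*z,y*z,z],-1)
    R=cv2.Rodrigues(np.array(f['rvec'],float))[0]
    W=(P-np.ravel(f['tvec']))@R
    W[z==0]=np.nan
    return W
E
python3 - <<'E'
from h import *
for n in('top','scene'):
    f,s=frame(n,n+'0.png'); W=cloud(f); np.savez(n+'0.npz',W=W,img=f['img'])
    print(n,f['vfov'],f['k1'],np.nanmedian(W[...,2]))
print(s)
E
```

```text
top 53.778947189745274 0.026101393762213078 0.0022818359456088363
scene 52.71839424637478 0.03243466330039917 0.03707095122815455
{'time': 0.05, 'qpos': array([ 1.13338748e+00,  4.91560644e-01,  1.55943809e+00, -2.55265518e-05,
        1.09170232e+00, -1.05605112e-01]), 'qd': array([-0.00168164, -0.00082652, -0.00107523,  0.00060051,  0.00050846,
       -0.00049097]), 'joint_efforts': array([ 7.07886265e-04, -6.20056415e+01, -2.62343270e+01, -1.89445050e-04,
        2.82711728e-03, -2.48611798e-05]), 'tool_pos': array([0.20348586, 0.59071313, 0.23073098]), 'ee_rot': array([ 1.65136047e-01,  9.86270642e-01, -5.36934740e-04, -1.37718954e-04]), 'wrist_force': array([ 0.51434425,  1.00105805, -0.50205465]), 'moment': array([0.01123004, 0.02696918, 0.02472599]), 'gripper_force': 0.0, 'finger_gap': 0.08524407304485726}
```

View pics/top0.png

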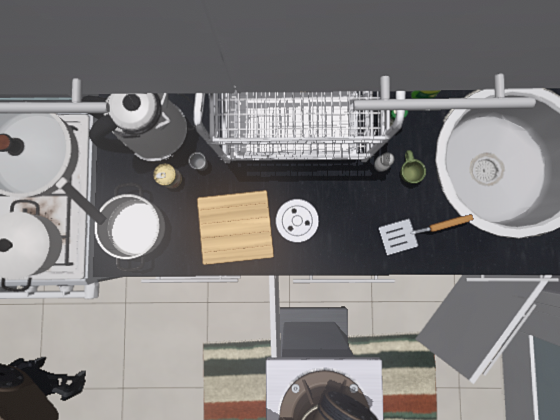

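View pics/scene0.png

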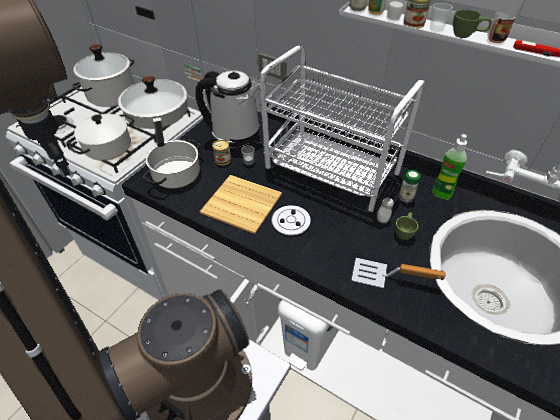

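The top view shows the board at px (235,227), the trivet at (297,220) with its feet up, and the turner with its blade at (398,237). The turner handle runs right to (472,218), so its blade already points roughly +y. The scene view agrees.

```bash
cat > m.py <<'E'
from h import *
def rect(W,m,name):
    m=cv2.morphologyEx(m.astype(np.uint8),cv2.MORPH_OPEN,np.ones((3,3)))
    n,l,st,c=cv2.connectedComponentsWithStats(m); k=1+st[1:,4].argmax()
    P=W[(l==k)&np.isfinite(W[...,2])]
    r=cv2.minAreaRect((P[:,:2]*1000).astype(np.float32))
    print(name,len(P),'rect',np.round(r[0],1),np.round(r[1],1),round(r[2],1),'z',np.round(np.percentile(P[:,2],[5,50,95])*1000,1),'mean',np.round(P.mean(0)*1000,1))
    return P
if __name__=='__main__':
    d=np.load('top0.npz'); W=d['W'];I=d['img'].astype(int)
    box=lambda u0,u1,v0,v1:(np.add.outer(np.arange(420)*0,np.arange(560))>=u0)&(np.arange(560)[None]<u1)&(np.arange(420)[:,None]>=v0)&(np.arange(420)[:,None]<v1)
    br=I.sum(-1); sat=I.max(-1)-I.min(-1)
    b=rect(W,box(190,280,180,275)&(sat>50),'board')
    t=rect(W,box(270,330,190,250)&(br>300)&(sat<40),'trivet')
    rect(W,box(375,420,210,260)&(br>250)&(sat<40),'blade')
    rect(W,box(425,480,205,240)&(sat>60),'handle')
    for u,v in((382,223),(412,220),(418,246),(386,254),(432,229),(470,217),(398,237),(297,270),(400,270),(297,276),(440,212),(440,218),(480,230),(384,160),(413,172),(390,150)): print(u,v,np.round(W[v,u]*1000,1))
E
python3 m.py
```

```text
board 4713 rect [519.7 246.7] [192.3 201.9] 5.8 z [10.8 14.8 18.6] mean [518.3 245.   14.7]
trivet 1445 rect [537.   69.2] [121.4 123.8] 45.2 z [ 2.1 13.  17. ] mean [536.1  69.7  12.5]
blade 962 rect [ 490.2 -220.4] [ 84.1 103.1] 16.8 z [-0.8  3.1  7.7] mean [ 488.9 -216.8    3.3]
handle 271 rect [ 523.9 -340.6] [ 17.  110.3] 15.9 z [61.7 67.6 73.5] mean [ 524.1 -340.1   67.6]
382 223 [ 527.4 -174.2   -5.3]
412 220 [ 534.9 -256.6    4.3]
418 246 [ 4.615e+02 -2.723e+02 -2.000e-01]
386 254 [ 439.4 -182.1   -0.8]
432 229 [ 507.2 -290.1   66.8]
470 217 [ 538.4 -389.8   70.6]
398 237 [ 487.1 -215.5    5.7]
297 270 [ 3.959e+02  6.990e+01 -1.000e-01]
400 270 [ 394.8 -218.6    4. ]
297 276 [ 308.    52.  -882.1]
440 212 [ 557.5 -338.4   -3. ]
440 218 [ 540.4 -338.2   -4.1]
480 230 [ 5.056e+02 -4.465e+02  3.000e-01]
384 160 [ 691.1 -162.7   88.2]
413 172 [ 671.5 -262.7    7.7]
390 150 [ 738.5 -202.5   -4.6]
```

```bash
python3 -c "
import cv2;i=cv2.imread('pics/top0.png')[170:280,180:500];cv2.imwrite('pics/c0.png',cv2.resize(i,None,fx=2.5,fy=2.5,interpolation=2))"
```

```text
(no output)
```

View pics/c0.png

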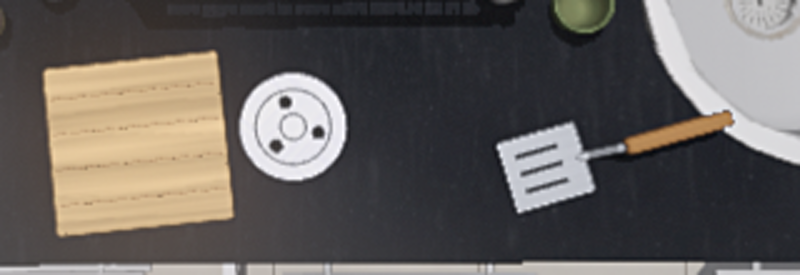

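The crop confirms it: the board's right edge and the trivet's left rim are close together, and the trivet is centred on that edge.

From the measurements:
- **Board:** yawed 5.8°.
- **Trivet:** about 18 mm from the board edge.
- **Turner:** heading about 106°, with the grip point near (515, -309).

I'll move to the grip point first.

Request:
play_rows([
  [[24,-32,0],0],
  [[24,-32,0],0],
  [[24,-32,0],0],
  [[24,-32,0],0],
  [[24,-32,0],0],
  [[24,-32,0],0],
  [[24,-32,0],0],
  [[24,-32,0],0],
  [[24,-32,0],0],
  [[24,-32,0],0],
  [[24,-32,0],0],
  [[24,-32,0],0],
], grip=1)

```text
time: 1.1
tool_pos: [0.4923, 0.2051, 0.2312]
ee_rot: [0.165, 0.986, 0.0, -0.0]
wrist_force: [0.4, 1.0, 0.1]
finger_gap: 0.0855
gripper_force: 0.0
```

Request:
play_rows([
  [[2,-40,0],-5],
  [[2,-40,0],-5],
  [[2,-40,0],-5],
  [[2,-40,0],-5],
  [[2,-40,0],-5],
  [[2,-40,0],-5],
  [[2,-40,0],-5],
  [[2,-40,0],-5],
  [[2,-40,0],-5],
  [[2,-40,0],-5],
  [[2,-40,0],-5],
  [[2,-40,0],0],
])

```text
time: 2.1
tool_pos: [0.5151, -0.2751, 0.2312]
ee_rot: [0.604, 0.797, 0.0, -0.0]
wrist_force: [1.6, 1.0, 0.6]
finger_gap: 0.0854
gripper_force: 0.0
```

Request:
play_rows([
  [[0,-20,-15],0],
  [[0,-16,-20],0],
  [[0,0,-25],0],
  [[0,0,-10],0],
  [[0,0,0],0],
  [[0,0,0],0],
])

```text
time: 2.6
tool_pos: [0.5157, -0.3086, 0.1615]
ee_rot: [0.602, 0.799, 0.0, -0.0]
wrist_force: [1.1, -0.9, 0.1]
finger_gap: 0.0855
gripper_force: 0.0
```

Run:
```python
from h import *
from scipy.spatial.transform import Rotation as R
f,s=frame('wrist','w0.png')
print(s['tool_pos'],R.from_quat(s['ee_rot']).as_matrix()[:,1:])
```

```text
[ 0.51571624 -0.30861757  0.16149529] [[ 9.61175207e-01 -5.49225117e-04]
 [ 2.75938552e-01  5.68089883e-04]
 [-3.71143781e-04 -9.99999688e-01]]
```

View pics/w0.png

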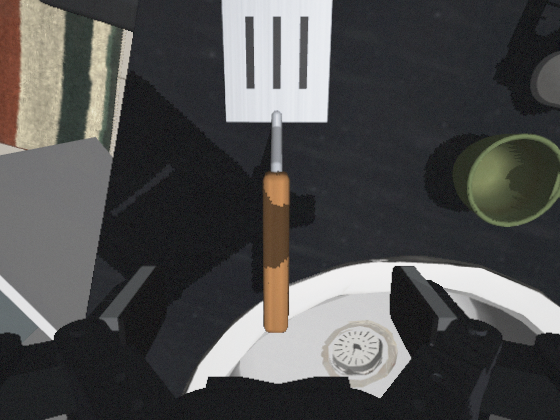

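The wrist view shows the handle straight and vertical at column 276, centred between the fingertips at about (150,270) and (400,270). I'll descend and grip.

Request:
play_rows([
  [[0,0,-25],0],
  [[0,0,-30],0],
  [[0,0,-30],0],
  [[0,0,-25],0],
  [[0,0,-12],0],
  [[0,0,-4],0],
  [[0,0,0],0],
  [[0,0,0],0],
])

```text
time: 3.32
tool_pos: [0.5164, -0.3094, 0.0369]
ee_rot: [0.602, 0.799, 0.0, 0.001]
wrist_force: [-0.2, -0.6, 0.6]
finger_gap: 0.0853
gripper_force: 0.0
```

Request:
play_rows([
  [[0,0,0],0],
  [[0,0,0],0],
  [[0,0,0],0],
  [[0,0,0],0],
  [[0,0,0],0],
  [[0,0,0],0],
  [[0,0,0],0],
  [[0,0,0],0],
  [[0,0,0],0],
  [[0,0,0],0],
], grip=-1)

```text
time: 4.15
tool_pos: [0.5156, -0.3092, 0.0355]
ee_rot: [0.602, 0.799, 0.0, 0.0]
wrist_force: [-1.1, -0.3, 5.4]
finger_gap: 0.0172
gripper_force: 61.7
```

Request:
play_rows([
  [[0,0,10],0],
  [[0,0,20],0],
  [[5,18,5],-1.5],
  [[7,24,0],-1.5],
  [[7,24,0],-1.5],
  [[7,24,0],-1.5],
  [[7,24,0],-1.5],
  [[6,22,0],-1.5],
  [[5,16,0],-1.2],
  [[0,0,0],0],
  [[0,0,0],0],
])

```text
time: 5.07
tool_pos: [0.5597, -0.1564, 0.0705]
ee_rot: [0.67, 0.743, -0.0, -0.0]
wrist_force: [-0.3, -0.2, -1.8]
finger_gap: 0.0171
gripper_force: 60.9
```

```bash
cat > blade.py <<'E'
from h import *
from scipy.spatial.transform import Rotation as R
f,s=frame('wrist','w%d.png'%int(state()['time']*100))
h,w=f['z_map'].shape; f2=dict(f); f2['rvec']=np.zeros(3); f2['tvec']=np.zeros(3)
C=cloud(f2); M=np.array(f['mount']); T=C@M[:3,:3].T+M[:3,3]
Rw=R.from_quat(s['ee_rot']).as_matrix(); W=T@Rw.T+s['tool_pos']
# coordinates relative to TCP: forward a (turner x), side b, up c
y=Rw[:2,1]; fw=np.array([-y[1],y[0]]); D=W-s['tool_pos']
a=D[...,:2]@fw*1e3; b=D[...,:2]@y*1e3; c=W[...,2]*1e3
I=f['img'].astype(int); br=I.sum(-1)
m=(a>40)&(a<175)&(abs(b)<60)&np.isfinite(c)&(br>300)&(I.max(-1)-I.min(-1)<40)
g=lambda lo,hi:m&(a>lo)&(a<hi)&(abs(b)<38)
print('tcp',s['tool_pos']*1e3,'heading',np.degrees(np.arctan2(fw[1],fw[0])),'force',s['wrist_force'],s['moment'])
for lo in range(40,170,10):
    q=g(lo,lo+10)
    if q.sum()>20: print(lo,q.sum(),'z %.1f'%np.median(c[q]),'b %.1f..%.1f'%tuple(np.percentile(b[m&(a>lo)&(a<lo+10)],[2,98])))
np.savez('wr.npz',a=a,b=b,c=c,W=W,img=f['img'])
E
python3 blade.py
```

```text
tcp [ 559.7112322  -156.35050733   70.51479025] heading 95.90939488386024 force [-0.33922436 -0.16533716 -1.81874903] [-0.16028719 -0.03125396 -0.03678116]
40 606 z 50.0 b -36.5..39.3
50 2837 z 37.2 b -39.6..36.6
60 3784 z 37.2 b -39.8..36.8
70 3839 z 37.1 b -39.8..36.8
80 3398 z 37.1 b -40.2..37.0
90 3507 z 37.1 b -40.0..36.9
100 3212 z 37.1 b -40.5..36.8
```

The blade is level, with its top at 37.1 mm when the TCP is at 70.5 mm, and its heading is 95.9°. I'll lower it and slide in slowly.

Request:
play_rows([
  [[0,0,-15],0],
  [[0,0,-13],0],
  [[0,0,-6],0],
  [[0,0,0],0],
  [[-0.8,8,0],0],
  [[-0.8,8,0],0],
  [[-0.6,6,0],0],
  [[-0.5,5,0],0],
  [[-0.5,5,0],0],
  [[-0.5,5,0],0],
])

```text
time: 5.95
tool_pos: [0.556, -0.1195, 0.0365]
ee_rot: [0.67, 0.742, 0.0, 0.0]
wrist_force: [0.4, -1.0, -2.2]
finger_gap: 0.0167
gripper_force: 60.8
```

Request:
play_rows([
  [[-0.4,4,0],0],
  [[-0.3,3,0],0],
  [[-0.2,2,0],0],
  [[0,0,0],0],
])

```text
time: 6.28
tool_pos: [0.5549, -0.1107, 0.0363]
ee_rot: [0.67, 0.742, 0.0, -0.0]
wrist_force: [0.5, 0.0, -3.0]
finger_gap: 0.0173
gripper_force: 60.8
```

```bash
cat > tri.py <<'E'
from m import *
import sys
f,s=frame('top',sys.argv[1]); W=cloud(f); I=f['img'].astype(int); np.savez('t.npz',W=W,img=I)
n=np.array([-.101,.995]); X=(W[...,:2]*1e3-[519.7,246.7]); sn=X@n+100; l=X@[.995,.101]
ok=(abs(l)<62)&(sn>-140)&(sn<130)&(I.sum(-1)>330)&(I.max(-1)-I.min(-1)<35)
for lo in range(-140,130,10):
    q=ok&(sn>=lo)&(sn<lo+10)
    if q.sum()>5: print(lo,q.sum(),'z',np.round(np.percentile(W[q][:,2],[10,50,90])*1e3,1),'l %.0f..%.0f'%(l[q].min(),l[q].max()))
print(s['tool_pos'],s['wrist_force'])
E
python3 tri.py t1.png; python3 blade.py
```

```text
-140 96 z [0.2 3.4 5.8] l -41..40
-130 100 z [ 0.1  3.6 11.8] l -40..41
-120 93 z [ 2.9 11.7 15.3] l -39..39
-110 112 z [ 9.3 12.9 15.8] l -49..49
-100 127 z [ 9.5 13.  16.5] l -54..53
-90 133 z [10.3 12.8 16.3] l -58..57
-80 145 z [10.3 13.5 16.3] l -55..61
-70 132 z [10.6 13.7 16.6] l -59..58
-60 126 z [10.9 13.2 17.2] l -58..60
-50 117 z [10.3 13.2 17.4] l -53..58
-40 109 z [10.7 13.8 16.7] l -52..56
-30 111 z [ 9.3 12.5 15.1] l -40..49
-20 89 z [ 8.4 13.  15.3] l -43..38
-10 34 z [ 0.2 11.5 14.3] l -24..24
[ 0.55490653 -0.11067996  0.03628549] [ 0.45881227  0.04548833 -3.03588972]
tcp [ 554.93069016 -110.84381269   36.30608303] heading 95.79438315500717 force [ 0.30883792 -0.14234663 -3.26711994] [-0.23557454 -0.02275018 -0.01540516]
40 484 z 17.8 b -4.7..2.0
50 2968 z 2.9 b -39.6..36.7
60 3784 z 2.9 b -39.7..36.7
70 3845 z 2.8 b -39.9..36.8
80 3377 z 2.8 b -40.3..37.0
90 3520 z 2.8 b -40.2..36.9
100 3225 z 2.7 b -40.3..36.8
```

Request:
play_rows([
  [[-0.3,3,0],0],
  [[-0.3,3,0],0],
  [[-0.2,2,0],0],
  [[0,0,0],0],
])

```text
time: 6.72
tool_pos: [0.554, -0.1026, 0.0363]
ee_rot: [0.671, 0.742, 0.0, -0.0]
wrist_force: [-0.1, 0.8, -2.2]
finger_gap: 0.0173
gripper_force: 60.8
```

Request:
play_rows([
  [[-0.3,3,0],0],
  [[-0.3,3,0],0],
  [[0,0,0],0],
])

```text
time: 6.97
tool_pos: [0.5535, -0.0965, 0.0363]
ee_rot: [0.67, 0.742, 0.0, -0.0]
wrist_force: [-0.2, 0.3, -3.1]
finger_gap: 0.0172
gripper_force: 60.8
```

```bash
python3 tri.py t2.png
```

```text
-140 92 z [0.2 3.4 6.5] l -41..40
-130 94 z [0.5 3.2 7.9] l -40..41
-120 94 z [ 2.6 14.1 17.7] l -39..39
-110 110 z [11.7 15.4 18.7] l -46..46
-100 123 z [11.8 15.3 18.7] l -54..53
-90 132 z [11.9 14.9 18.5] l -58..57
-80 146 z [11.9 14.6 17.1] l -60..58
-70 149 z [11.6 14.6 17.5] l -62..59
-60 139 z [11.4 14.4 17.8] l -61..61
-50 143 z [10.6 13.9 18. ] l -60..58
-40 128 z [10.3 14.1 17.8] l -57..57
-30 121 z [ 9.9 13.  15.7] l -49..48
-20 101 z [ 8.4 12.1 15.6] l -45..41
-10 54 z [ 0.5 11.4 15. ] l -33..28
[ 0.5534608  -0.09645134  0.03631406] [-0.21044884  0.33357723 -3.14210316]
```

The trivet is against the board, the blade tip is about 20 mm under its rim, and it has started to tilt. Next I'll lift the tip along an arc about the far rim, up to about 45°.

Request:
play_rows([
  [[-0.1,1,4],0],
  [[-0.1,1,5],0],
  [[-0.1,1,6],0],
  [[-0.2,2,6],0],
  [[-0.2,2,6],0],
  [[-0.3,3,5],0],
  [[-0.3,3.2,5],0],
  [[-0.2,2,4],0],
  [[0,0,0],0],
])

```text
time: 7.77
tool_pos: [0.5523, -0.0814, 0.0783]
ee_rot: [0.67, 0.742, 0.0, 0.001]
wrist_force: [-0.1, -1.5, -3.2]
finger_gap: 0.0166
gripper_force: 60.7
```

```bash
python3 tri.py t3.png; python3 -c "
from h import *
f,s=frame('scene'); cv2.imwrite('pics/s3.png',cv2.resize(f['img'][140:300,180:440,::-1],None,fx=2.5,fy=2.5))"
```

```text
-140 99 z [42.6 45.3 48. ] l -40..46
-130 102 z [41.2 44.9 47.4] l -41..44
-120 103 z [42.2 45.1 48. ] l -40..45
-110 92 z [42.7 45.8 67.1] l -39..44
-100 107 z [56.1 62.4 65.4] l -40..44
-90 135 z [53.3 57.1 61.1] l -53..54
-80 132 z [48.2 51.9 55. ] l -57..61
-70 151 z [40.8 45.2 49.2] l -59..62
-60 154 z [35.7 39.4 43.3] l -61..57
-50 140 z [29.4 32.4 36.8] l -60..61
-40 133 z [22.7 27.3 30.9] l -59..59
-30 121 z [16.4 20.7 24.8] l -55..50
-20 105 z [10.  14.4 17.8] l -48..44
-10 56 z [ 2.2  7.8 11.2] l -36..31
[ 0.55228771 -0.08141406  0.07825708] [-0.1488678  -1.51529874 -3.24723382]
```

View pics/s3.png

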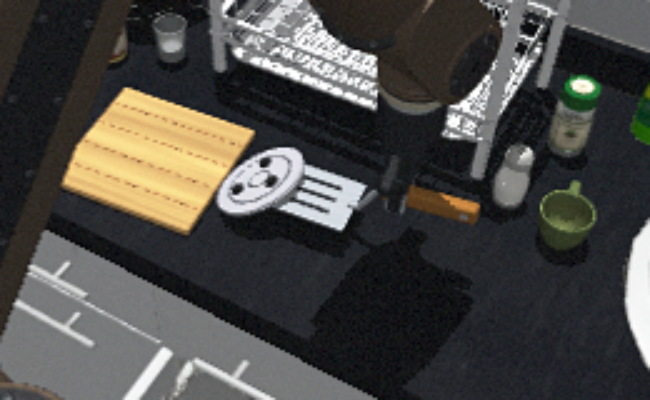

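The trivet is tilting cleanly, about 32°, with its left rim hinged on the board edge at about (222,190) and the blade still level. I'll carry on to about 75°.

Request:
play_rows([
  [[-0.2,2,4.5],0],
  [[-0.2,2.5,5],0],
  [[-0.2,2.5,5],0],
  [[-0.3,2.8,5],0],
  [[-0.4,4.5,4],0],
  [[-0.5,4.8,3.8],0],
  [[-0.5,4.8,3.5],0],
  [[-0.5,4.8,3.2],0],
  [[0,0,0],0],
])

```text
time: 8.62
tool_pos: [0.5493, -0.0522, 0.112]
ee_rot: [0.67, 0.742, 0.0, 0.0]
wrist_force: [-0.3, -0.2, -1.4]
finger_gap: 0.0171
gripper_force: 60.9
```

Request:
play_rows([
  [[-0.5,5,2.5],0],
  [[-0.5,5.5,2.3],0],
  [[-0.6,5.5,2],0],
  [[-0.6,5.5,2],0],
  [[0,0,0],0],
  [[0,0,0],0],
])

```text
time: 9.12
tool_pos: [0.5471, -0.0313, 0.1202]
ee_rot: [0.67, 0.742, 0.0, 0.0]
wrist_force: [-0.7, -0.7, -2.3]
finger_gap: 0.0169
gripper_force: 60.8
```

```bash
python3 tri.py t4.png|tail -14; python3 -c "
from h import *
f,s=frame('scene'); cv2.imwrite('pics/s4.png',cv2.resize(f['img'][140:300,180:440,::-1],None,fx=2.5,fy=2.5))"
```

```text
-130 83 z [84.6 88.1 91.2] l -39..49
-120 172 z [ 84.9  88.2 489.7] l -57..49
-110 168 z [ 85.7  88.9 489.3] l -57..49
-100 104 z [84.9 87.4 90. ] l -39..48
-90 112 z [84.  87.7 89.6] l -41..48
-80 105 z [84.7 87.4 89.3] l -40..49
-70 105 z [84.2 87.2 89.7] l -41..48
-60 115 z [85.  87.5 89.5] l -40..48
-50 115 z [85.4 88.2 95.7] l -41..49
-40 126 z [ 95.3 110.3 116.8] l -53..57
-30 137 z [ 74.3  87.1 100.8] l -60..60
-20 102 z [36.5 52.4 67.4] l -60..61
-10 52 z [ 7.  21.7 32.2] l -50..45
[ 0.54705984 -0.03126403  0.1202075 ] [-0.6875125  -0.73496712 -2.30457033]
```

View pics/s4.png

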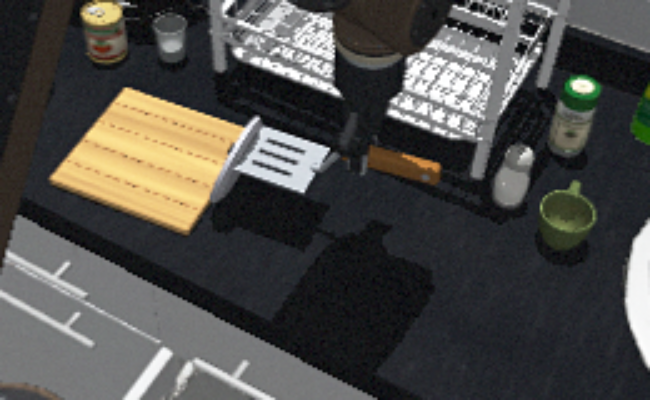

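The trivet is at about 75° and leaning toward the board, with its rim at about (240,160). Next I'll push gently past vertical.

Request:
play_rows([
  [[-0.5,5,1.5],0],
  [[-0.5,5,1],0],
  [[-0.5,5,0.5],0],
  [[-0.5,5,0],0],
  [[-0.5,5,0],0],
  [[-0.5,5,-0.5],0],
  [[-0.5,5,-0.5],0],
  [[-0.5,5,-1],0],
  [[-0.5,5,-1],0],
  [[-0.5,5,0],0],
  [[0,0,0],0],
  [[0,0,0],0],
])

```text
time: 10.22
tool_pos: [0.5421, 0.0186, 0.1201]
ee_rot: [0.67, 0.742, 0.0, 0.0]
wrist_force: [0.5, -0.1, -1.7]
finger_gap: 0.0169
gripper_force: 60.9
```

```bash
python3 tri.py t5.png|tail -26; python3 -c "
from h import *
f,s=frame('scene'); cv2.imwrite('pics/s5.png',cv2.resize(f['img'][140:300,180:440,::-1],None,fx=2.5,fy=2.5))"
```

```text
-140 57 z [417.7 419.5 420.8] l -9..11
-130 56 z [417.5 419.1 421.2] l -8..12
-120 61 z [417.5 419.  420.7] l -7..15
-110 60 z [417.5 419.1 420.6] l -4..18
-100 61 z [417.5 419.2 420.5] l -3..20
-80 21 z [486.4 488.8 490.6] l -59..-40
-70 159 z [ 86.  406.  490.6] l -62..48
-60 126 z [84.5 87.3 91.4] l -61..49
-50 107 z [84.9 87.3 89.8] l -39..49
-40 112 z [84.6 87.6 89.9] l -40..48
-30 112 z [84.7 87.4 90.4] l -39..49
-20 110 z [84.1 87.5 89.9] l -41..47
-10 125 z [82.2 87.  90. ] l -49..48
0 135 z [31.2 86.5 89.9] l -59..39
10 111 z [28.9 33.7 87.4] l -62..50
20 144 z [29.5 32.6 35.8] l -61..50
30 147 z [29.6 32.6 35.4] l -62..51
40 148 z [29.4 32.5 34.7] l -61..53
50 143 z [30.1 32.9 35.4] l -60..51
60 143 z [28.6 32.1 35.6] l -62..51
70 122 z [28.7 32.6 35.4] l -58..44
80 100 z [27.5 31.2 34.8] l -49..35
90 58 z [23.7 28.7 32.6] l -39..26
[0.54206552 0.01862703 0.12010377] [ 0.51101215 -0.13073166 -1.71680995]
```

View pics/s5.png

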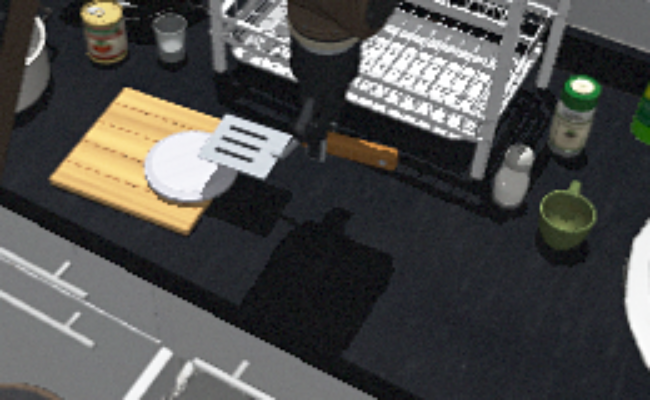

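The trivet has fallen pot face up onto the board around (190,165). Its top is level at about 32.5 mm, which matches standing on its feet. I'll retreat and set the turner down.

Request:
play_rows([
  [[1,-10,0],0],
  [[2,-20,0],0],
  [[2,-25,0],0],
  [[2,-25,0],0],
  [[2,-25,0],0],
  [[2,-25,0],0],
  [[2,-25,0],0],
  [[1,-12,0],0],
  [[0,0,-15],0],
  [[0,0,-20],0],
  [[0,0,-20],0],
  [[0,0,-12],0],
])

```text
time: 11.32
tool_pos: [0.5554, -0.1489, 0.0514]
ee_rot: [0.671, 0.742, -0.0, -0.001]
wrist_force: [-0.1, -0.3, -2.1]
finger_gap: 0.0171
gripper_force: 60.8
```

Request:
play_rows([
  [[0,0,-8],0],
  [[0,0,-5],0],
  [[0,0,-2.5],0],
  [[0,0,-1.5],0],
  [[0,0,0],0],
  [[0,0,0],0],
])

```text
time: 11.82
tool_pos: [0.5564, -0.1487, 0.0367]
ee_rot: [0.67, 0.742, 0.0, 0.0]
wrist_force: [-1.1, 0.2, -1.7]
finger_gap: 0.0171
gripper_force: 60.8
```

Request:
play_rows([
  [[0,0,-0.8],0],
  [[0,0,0],0],
  [[0,0,0],0],
])

```text
time: 12.07
tool_pos: [0.5564, -0.1488, 0.0357]
ee_rot: [0.671, 0.742, 0.0, 0.0]
wrist_force: [1.0, -0.5, 0.6]
finger_gap: 0.0171
gripper_force: 61.2
```

Request:
play_rows([
  [[0,0,0],0],
  [[0,0,0],0],
  [[0,0,0],0],
  [[0,0,0],0],
  [[0,0,0],0],
  [[0,0,0],0],
  [[0,0,0],0],
  [[0,0,0],0],
  [[0,0,0],0],
  [[0,0,0],0],
], grip=1)

```text
time: 12.9
tool_pos: [0.5561, -0.1487, 0.0353]
ee_rot: [0.67, 0.742, 0.0, 0.0]
wrist_force: [0.2, -0.2, 0.3]
finger_gap: 0.0854
gripper_force: 0.0
```

Request:
play_rows([
  [[0,0,8],0],
  [[0,0,15],0],
  [[0,0,25],0],
  [[0,0,30],0],
  [[0,0,30],0],
  [[0,-30,20],0],
  [[0,-40,0],0],
  [[0,-40,0],0],
  [[0,-40,0],0],
  [[0,-20,0],0],
  [[0,0,0],0],
  [[0,0,0],0],
])

```text
time: 13.9
tool_pos: [0.5556, -0.3194, 0.1635]
ee_rot: [0.671, 0.741, 0.0, -0.0]
wrist_force: [0.2, 0.1, -0.6]
finger_gap: 0.0853
gripper_force: 0.0
```

```bash
python3 tri.py t9.png
python3 - <<'E'
from m import *
d=np.load('t.npz'); W=d['W']; X=W[...,:2]*1e3
z=W[...,2]*1e3
rect(W,(abs(X[...,0]-530)<90)&(X[...,1]>100)&(X[...,1]<300)&(z>25)&(z<60),'trivet')
I=d['img']
rect(W,(X[...,0]>440)&(X[...,0]<620)&(X[...,1]>-130)&(X[...,1]<60)&(I.sum(-1)>250),'turner')
E
```

```text
-20 57 z [24.2 29.4 32.6] l -36..23
-10 105 z [26.  31.5 34.9] l -49..37
0 126 z [28.5 32.2 36. ] l -59..43
10 139 z [29.  32.2 35.8] l -62..50
20 146 z [29.3 32.7 35.4] l -61..50
30 143 z [29.1 32.7 35.1] l -62..51
40 151 z [29.4 32.4 35.4] l -61..53
50 140 z [29.6 32.4 35.3] l -60..51
60 144 z [28.6 32.2 35.9] l -62..49
70 121 z [28.  32.2 35.7] l -58..44
80 100 z [28.7 31.7 35. ] l -49..36
90 56 z [24.1 28.9 31.7] l -37..26
[ 0.55559132 -0.31943948  0.16348251] [ 0.18494811  0.07580087 -0.63125966]
trivet 1379 rect [517.6 185.2] [114.8 117.3] 89.7 z [27.7 32.2 36.2] mean [518.  186.3  32.1]
turner 1005 rect [548.5 -63.9] [ 84.6 117.2] 6.0 z [-0.9  2.9  8.2] mean [547.2 -54.3   3.8]
```

View pics/t9.png

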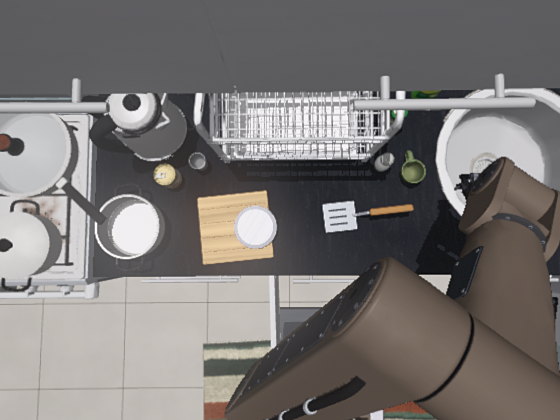

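The picture shows the trivet pot face up and level on the board at (256,228). The turner lies flat and clear at (340,217) to (412,209), and the bystanders look unmoved. I'm handing in.

```bash
python3 -c "
from rig import *
print(finish_job())"
```

```text
the job is handed in; nothing more can be done
None
```

The trivet is flipped and standing level on its three feet on the board, overhanging the edge by about 20 mm; the turner is released clear of it, and the job was handed in at about 14 s.

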